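# Make up two polishing-wheel sets on their stands

## Robot

A 7-joint arm with a two-finger parallel gripper is mounted at the origin on a cart in front of the work surface, level with it; the furniture and walls round the work are solid. World frame = base frame: x ahead of the robot, y to its left, z up, the work surface at z = 0. Lengths are in m, angles in degrees, forces in N, time in s.
With the tool pointing down it reaches from about 0.425 to 0.925 m from the base axis. Payload 6.8 kg.
Tool frame: the origin (TCP) lies on the centre line of the jaws, within the pads' length; the fingertips stand 17 mm ahead of it and the grasp point (between the pads) lies 2 mm behind it; z points along the fingers, y is the line along which they close (so a half turn about z gives the same grasp; the last joint's range is limited). The gripper opens to 85 mm and grips with 20 to 120 N. Pads are 22 mm wide; open, the fingers measure 114 mm over their backs; the gripper's body (76 mm by 85 mm) begins 54 mm behind the grasp point. The pads swing forward as they close: fully open they stand 13 mm farther back than shut.
Start: joints at [60.269, 27.33, 1.283, 89.118, -0.659, 63.558, -4.761], TCP at [0.27, -0.619, 0.248] pointing down, gripper open.
Joint ranges: [-169.35, 169.35], [-19.33, 120.38], [-80.79, 83.38], [13.8, 139.57], [-78.32, 258.32], [9.67, 109.79], [-169.56, 169.56]. Speed limits (degrees/s): [136.94, 136.94, 180, 180, 180, 180, 180].

## Interface

Orientations are given as [roll, pitch, yaw] about the fixed x, y, z axes, in that order (R = Rz(yaw) Ry(pitch) Rx(roll)).
In Python, from bench import * gives the robot as it stands.
- The arm moves only by the tool drive_tool, never from a script. Its argument "steps" is a list that holds one entry, the list of rows, each a list of 7 numbers: the shift along the tool's x, y, z in units of 75 mm (1.0 is 75 mm), then the turn, a rotation vector about the tool's x, y, z in units of 45 degrees (1.0 is 45 degrees), then the opening, from -1 (shut) to 1 (fully open). In form: [[[x, y, z, rx, ry, rz, jaw], ...]]. A call has 1 to 12 rows; each row shifts and turns the commanded pose from where the row before left it, along the tool's axes as they then stand; what a row does not reach is not made up. A row lasts 1/10 s, in which the tool goes at most 50 mm and 8.59 degrees, less where a joint would pass 70% of its speed; a pose out of reach is approached as far as the arm can. A call with a number of a shift or a turn outside -1 to 1 is refused whole. A call with a gripper value outside its range is refused whole. The fingers move at their own pace and stop on an object; "newtons" is the grip in N (left out, the last holds). Time passes only in rows, so rows that do not move let the fingers close. It gives the time, the measured TCP pose, the force, the opening and the grip force at its end, in the units of the state.
- get_obs(): the state, without advancing time (a new reading comes with each control period).
- read_camera(name): name is "scene" or "top" or "wrist"; returns the picture (420x560x3 uint8, red, green, blue); there is no depth.
- camera_info(name): a dict with "fx", "fy", "cx", "cy" (pixels), "world_from_camera" (4x4, takes a point from camera to world coordinates); the wrist camera has in their place "T_tool_cam" (4x4, takes a point from camera to tool coordinates, whose origin is the TCP and whose axes are the flange's). Camera axes: x right, y down, z forward; pixel columns grow to the right and rows downward; lengths in m; the calibration is good to about 2 mm. A picture is of the moment at which its call begins: read the wrist's pose just before it. camera_info takes no time and is no camera call.
- job_done(): hands the job in; it is judged then, once.
Trained networks look in the newest picture that a camera, given by its name, has taken for a name from the list of things; names that differ only in an ending like _2 or _b are one class to them, and where a whole thing is asked for, a point or a joint stands for the part that bears it (a point fixed in the world has none). Each returns a list of dicts, best first, with "score" (0 to 1); they miss things now and then, are a little off and sometimes report something else, mostly with a low value. They report only what shows in the picture. A call takes as long as a camera call. They do not tell look-alikes from the thing itself.
- cut_out(name, camera): "mask" (420x560 bool, what is visible of it) and "at" ([column, row] in pixels, amid what is visible of it).
- mark_of(name, camera): "at" ([column, row] in pixels: a listed point, or the origin of a listed thing).
The state is a dict: "t": time; "q": joint angles; "dq": joint speeds; "joint_efforts": joint torques, N m; "tool_pos": TCP position; "ee_rot": TCP orientation; "contact_force": force on the tool from outside, world axes, zero at the start; "wrist_torque": the same for the moment, N m; "finger_gap": opening from 0.0 (shut) to 1.0 (fully open); "grip_force": force on a finger pad.
Only numpy, scipy, OpenCV 4.12 (cv2) and the standard library are available. Lean on these libraries where they do the work, as an engineer would, in place of code of your own. Each camera call takes 0.05 s, during which the arm holds its last target. There are 200 camera calls.

## Task

Make up the two wheel sets for the bench motor by threading the parts over the posts, each lying flat on the one below. Blue stand, from the bottom up: grey steel flange, white wheel, brass collar; red stand, from the bottom up: green wheel, black collar. Leave the paste jar and the wax tin standing where they are.

Things in the scene. Friction and masses are not known exactly. Their poses are not given: they have to be found in the camera images.
- blue_stand: Blue-painted round stand, fixed to the bench so that it cannot move: base disc 68 mm in diameter and 12 mm high, with a bare steel post of 12 mm diameter upright at its centre whose tapered tip is 64 mm above the bench (last 7 mm tapered to 5 mm). Origin: centre of the base's underside, on the bench; z is the post's axis, up. Parts slide down the post on to the base.
- red_stand: Red-painted round stand, fixed to the bench so that it cannot move: base disc 68 mm in diameter and 12 mm high, with a bare steel post of 12 mm diameter upright at its centre whose tapered tip is 64 mm above the bench (last 7 mm tapered to 5 mm). Origin: centre of the base's underside, on the bench; z is the post's axis, up. Parts slide down the post on to the base.
- flange: Dark grey steel backing flange: flat ring, 56 mm in diameter, 12 mm high, with six bright round studs flush on its top face, about 0.08 kg. Origin: centre of its underside; z is its axis and points up. It lies flat, same face up, and is round, so it can be gripped across its diameter at any yaw. The bore is 20 mm wide and goes right through.
- felt_wheel: White polishing wheel: thick ring, 62 mm in diameter, 18 mm high, with a thin brass eyelet round the bore, about 0.05 kg, rigid. Origin: centre of its underside; z is its axis and points up. It lies flat, same face up, and is round, so it can be gripped across its diameter at any yaw. The bore is 20 mm wide and goes right through.
- brass_collar: Brass collar: small yellow metal ring, 38 mm in diameter, 14 mm high, about 0.07 kg. Origin: centre of its underside; z is its axis and points up. It lies flat, same face up, and is round, so it can be gripped across its diameter at any yaw. The bore is 20 mm wide and goes right through.
- green_wheel: Green polishing wheel: thick ring, 60 mm in diameter, 16 mm high, with a thin steel eyelet round the bore, about 0.06 kg, rigid. Origin: centre of its underside; z is its axis and points up. It lies flat, same face up, and is round, so it can be gripped across its diameter at any yaw. The bore is 20 mm wide and goes right through.
- black_collar: Black plastic collar: small ring, 40 mm in diameter, 16 mm high, about 0.04 kg. Origin: centre of its underside; z is its axis and points up. It lies flat, same face up, and is round, so it can be gripped across its diameter at any yaw. The bore is 20 mm wide and goes right through.
- jar: Bystander: small round jar of grey paste with a white lid, 36 mm in diameter, 52 mm high, loose, standing upright; not to be disturbed. Origin: centre of its underside, z up.
- tin: Bystander: shallow round open tin of pale wax with a black rim, 47 mm in diameter, 12 mm high, loose; not to be disturbed. Origin: centre of its underside, z up.
Things that resemble listed ones, but are neither listed nor needed, are in the scene too. What is shaped like the felt_wheel but brown, pink or purple is not meant.

How it is judged:
By the outcome, as a careful person would: the job done as asked, in the order asked, and still so for the second after the job is handed in, with the robot touching nothing.
It also fails if it takes over 112 s, if anything falls off the work surface, if the arm or the gripper's body presses on something with over 40 N, if the wrist force passes 120 N, or if a joint passes its speed limit or range.

## Working session

There is one attempt and no reset: what is moved stays moved. The work goes in short steps, Python scripts to look and compute and a tool call to move; the robot and the scene stay as the last step left them, time stands still between calls to the robot, and variables do not carry over. Pictures are saved under pics/ and viewed, at most 14 in all, crops included, and the job is handed in when it is done.

Besides the shell and the picture viewer there is one more tool, called as name(argument=value, ...) on one line, values as JSON. drive_tool: Moves the arm, as the interface text tells. Shifts and turns lie within -1 to 1; 1 stands for 75 mm of shift or 45 degrees of turn. Its arguments: {"type":"object","properties":{"steps":{"type":"array","items":{"type":"array","items":{"type":"array","items":{"type":"number","minimum":-1,"maximum":1}}}},"newtons":{"type":"number"}},"required":["steps"]}

```bash
mkdir -p pics
cat > h.py <<'E'
from bench import *
import numpy as np, cv2
from scipy.spatial.transform import Rotation as R
def save(n,im): cv2.imwrite('pics/'+n,cv2.cvtColor(np.asarray(im),cv2.COLOR_RGB2BGR))
def T(cam):
    c=camera_info(cam)
    if 'world_from_camera' in c: return c,np.array(c['world_from_camera'])
    o=get_obs();M=np.eye(4);M[:3,:3]=R.from_euler('xyz',o['ee_rot'],degrees=True).as_matrix();M[:3,3]=o['tool_pos']
    return c,M@np.array(c['T_tool_cam'])
def w(cam,uv,z):
    c,M=T(cam);d=M[:3,:3]@np.array([(uv[0]-c['cx'])/c['fx'],(uv[1]-c['cy'])/c['fy'],1]);p=M[:3,3]
    return p+d*(z-p[2])/d[2]
E
python3 - <<'E'
from h import *
o=get_obs();print(o)
im=read_camera('top');save('top.png',im);im2=read_camera('scene');save('scene.png',im2)
for n in ['blue_stand','red_stand','flange','felt_wheel','brass_collar','green_wheel','black_collar','jar','tin']:
    for d in cut_out(n,'top')[:4]:
        print(n,round(d['score'],2),np.round(d['at']),w('top',d['at'],0.014).round(3),d['mask'].sum())
print(np.round(T('top')[1],3),np.round(camera_info('wrist')['T_tool_cam'],3),camera_info('top')['fx'])
E
```

```text
{'t': 0.0, 'q': array([60.26963333, 27.37703357,  1.27837331, 89.17833895, -0.6605389 ,
       63.55845957, -4.76297475]), 'dq': array([ 0.02341138,  0.02175657, -0.07704684,  0.0921826 , -0.14029841,
       -0.00366091,  0.00974803]), 'joint_efforts': array([-1.10477216e-03, -5.96447682e+01,  1.60811450e+00, -2.81201899e+01,
        1.27167755e-02,  9.31271788e-03, -4.22104080e-06]), 'tool_pos': array([ 0.26933625, -0.61831785,  0.24731045]), 'ee_rot': array([-1.79893610e+02,  5.77851629e-03,  2.35369282e+01]), 'contact_force': array([-0.04427449, -0.04442677, -1.20662336]), 'wrist_torque': array([-0.00908553,  0.01904875, -0.00233017]), 'grip_force': 0.0, 'finger_gap': 0.9993355229625744}
blue_stand 0.84 [304. 246.] [0.423 0.041 0.014] 568
flange 0.61 [204. 240.] [0.432 0.28  0.014] 369
felt_wheel 0.91 [370. 262.] [ 0.387 -0.116  0.014] 503
felt_wheel 0.84 [346. 162.] [ 0.627 -0.057  0.014] 516
felt_wheel 0.79 [282. 196.] [0.541 0.095 0.014] 485
felt_wheel 0.63 [308. 155.] [0.643 0.036 0.014] 554
brass_collar 0.68 [304. 244.] [0.427 0.041 0.014] 623
brass_collar 0.45 [236. 204.] [0.52  0.208 0.014] 127
green_wheel 0.74 [255. 242.] [0.43  0.159 0.014] 428
black_collar 0.44 [259. 155.] [0.64  0.155 0.014] 165
jar 0.66 [205. 158.] [0.632 0.284 0.014] 196
tin 0.57 [331. 199.] [ 0.536 -0.02   0.014] 341
[[ 0.02  -0.995  0.102  0.379]
 [-1.    -0.019  0.007  0.102]
 [-0.005 -0.103 -0.995  1.217]
 [ 0.     0.     0.     1.   ]] [[ 0.    -0.946 -0.324  0.081]
 [ 1.     0.    -0.     0.   ]
 [ 0.    -0.324  0.946 -0.126]
 [ 0.     0.     0.     1.   ]] 504.067354665224
```

View pics/top.png

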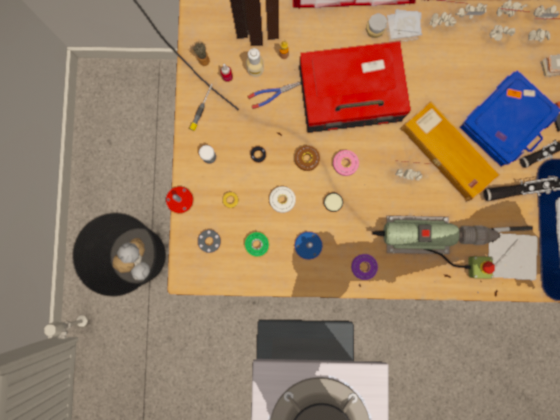

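View pics/scene.png

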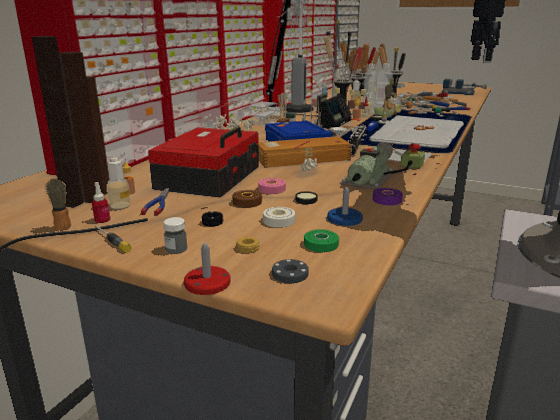

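Top view: red stand (179,200), flange (209,240), brass (231,200), white wheel (282,199), green (256,243), blue stand (308,245), black collar (258,155), jar (207,153) and tin (333,202). The brown, pink and purple rings are look-alikes. I'll square the yaw and move above the work area.

drive_tool(steps=[[[0,0,-0.2,0,0,0.174,1],[0,0,-0.2,0,0,0.174,1],[0,0,-0.2,0,0,0.175,1],[0.245,-0.576,-0.06,0,0,0,1],[0.245,-0.576,-0.06,0,0,0,1],[0.245,-0.576,-0.06,0,0,0,1],[0.245,-0.576,-0.06,0,0,0,1],[0.245,-0.576,-0.06,0,0,0,1],[0.245,-0.576,-0.06,0,0,0,1],[0.245,-0.576,-0.06,0,0,0,1],[0.245,-0.576,-0.06,0,0,0,1],[0.245,-0.576,-0.06,0,0,0,1]]], newtons=40)

```text
t: 1.75
tool_pos: [0.4353, -0.2282, 0.3344]
ee_rot: [180.0, -0.0, -0.0]
contact_force: [0.4, -0.9, -0.5]
finger_gap: 1.001
grip_force: 0.0
```

drive_tool(steps=[[[0.245,-0.576,0,0,0,0,1],[0.245,-0.576,0,0,0,0,1],[0.245,-0.576,0,0,0,0,1],[0.245,-0.576,0,0,0,0,1],[0.245,-0.576,0,0,0,0,1],[0.245,-0.576,0,0,0,0,1],[0.245,-0.576,0,0,0,0,1],[0.245,-0.576,0,0,0,0,1],[0.245,-0.576,0,0,0,0,1],[0,0,0,0,0,0,1],[0,0,0,0,0,0,1],[0,0,0,0,0,0,1]]])

```text
t: 2.95
tool_pos: [0.6003, 0.1573, 0.3337]
ee_rot: [179.9, 0.0, -0.1]
contact_force: [0.0, -0.6, -0.4]
finger_gap: 1.003
grip_force: 0.0
```

```bash
cat > loc.py <<'E'
from h import *
o=get_obs();print(o['q'].round(1),o['tool_pos'].round(4),o['ee_rot'].round(2))
save('w1.png',read_camera('wrist'))
H=dict(blue_stand=.012,red_stand=.012,flange=.012,felt_wheel=.018,brass_collar=.014,green_wheel=.016,black_collar=.016,jar=.052,tin=.012)
for n in H:
    for d in cut_out(n,'wrist')[:4]:
        print(n,round(d['score'],2),np.round(d['at']),w('wrist',d['at'],H[n]*.8).round(4),d['mask'].sum())
E
python3 loc.py
```

```text
[  -3.8   20.1  -22.1   89.7    7.9   71.8 -117.2] [0.6003 0.1573 0.3337] [ 1.7994e+02  1.0000e-02 -9.0000e-02]
blue_stand 0.8 [360. 271.] [0.4229 0.029  0.0096] 1388
red_stand 0.88 [146. 207.] [0.5275 0.3419 0.0096] 1776
red_stand 0.35 [279. 129.] [0.6349 0.1529 0.0096] 593
flange 0.74 [194. 276.] [0.4153 0.2827 0.0096] 898
felt_wheel 0.78 [372. 134.] [0.6292 0.0313 0.0144] 1780
felt_wheel 0.77 [320. 197.] [0.5433 0.0962 0.0144] 1498
felt_wheel 0.62 [435. 132.] [ 0.6324 -0.0503  0.0144] 1846
felt_wheel 0.62 [441. 298.] [ 0.3795 -0.0977  0.0144] 1296
brass_collar 0.91 [230. 212.] [0.5199 0.2233 0.0112] 560
green_wheel 0.77 [278. 272.] [0.4246 0.1553 0.0128] 1208
black_collar 0.67 [268. 123.] [0.6436 0.1694 0.0128] 593
jar 0.67 [180. 132.] [0.6356 0.2768 0.0416] 909
jar 0.16 [228. 210.] [0.5335 0.2229 0.0416] 525
tin 0.95 [403. 205.] [ 0.5299 -0.0218  0.0096] 935
```

View pics/w1.png

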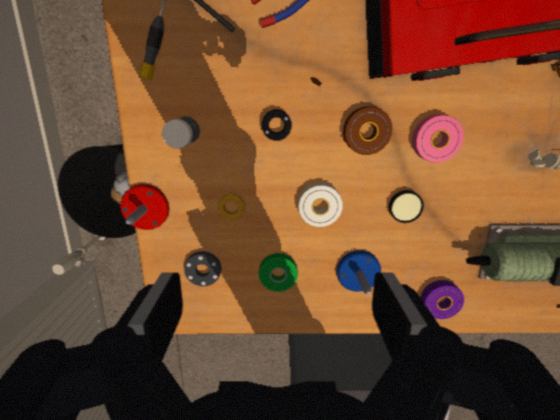

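Wrist view: flange (202,268), green (278,272), blue base (359,271), brass (231,205), white (320,206), black (276,124), red base (145,207). I'll refine the centres with GrabCut in this image and in the top one.

```bash
cat > gc.py <<'E'
from h import *
H=dict(blue_stand=.012,red_stand=.012,flange=.012,felt_wheel=.018,brass_collar=.014,green_wheel=.016,black_collar=.016)
D=dict(blue_stand=68,red_stand=68,flange=56,felt_wheel=62,brass_collar=38,green_wheel=60,black_collar=40)
def fit(img,cam,uv,n,zb=0,vis=None):
    c,M=T(cam);u,v=uv;dist=M[2,3];r=D[n]/2000*c['fx']/dist*(1.03 if cam=='top' else 1.05)
    m=np.full(img.shape[:2],cv2.GC_BGD,np.uint8)
    cv2.circle(m,(u,v),int(r*1.5),cv2.GC_PR_BGD,-1);cv2.circle(m,(u,v),int(r*1.0),cv2.GC_PR_FGD,-1)
    cv2.circle(m,(u,v),int(r*.85),cv2.GC_FGD,-1)
    # bore left uncertain
    cv2.circle(m,(u,v),int(r*20/D[n]) if 'stand' not in n else int(r*.4),cv2.GC_PR_FGD,-1)
    cv2.grabCut(np.ascontiguousarray(img),m,None,np.zeros((1,65)),np.zeros((1,65)),4,cv2.GC_INIT_WITH_MASK)
    f=((m==1)|(m==3)).astype(np.uint8)
    cs,_=cv2.findContours(f,cv2.RETR_EXTERNAL,cv2.CHAIN_APPROX_NONE);k=max(cs,key=cv2.contourArea)
    e=cv2.fitEllipse(cv2.convexHull(k))
    if vis is not None: cv2.ellipse(vis,e,(255,0,255),1)
    return w(cam,e[0],zb+H[n]/2),e,r
E
python3 - <<'E'
from gc import *
E
mv=1; mv gc.py 2>/dev/null gfit.py; mv gc.py gfit.py 2>/dev/null
python3 - <<'E'
from gfit import *
W=dict(flange=(202,268),green_wheel=(278,272),blue_stand=(359,271),brass_collar=(231,205),felt_wheel=(320,206),black_collar=(276,124),red_stand=(145,207))
P=dict(flange=(209,240),green_wheel=(256,243),blue_stand=(308,245),brass_collar=(231,200),felt_wheel=(282,199),black_collar=(258,155),red_stand=(179,200))
a=cv2.cvtColor(cv2.imread('pics/w1.png'),4);b=cv2.cvtColor(cv2.imread('pics/top.png'),4)
va=a.copy();vb=cv2.resize(b,None,fx=1,fy=1)
for n in W:
    for im,cam,q,vis in((a,'wrist',W,va),(b,'top',P,vb)):
        p,e,r=fit(im,cam,q[n],n,0,vis);print(n,cam,p.round(4)[:2],np.round(e[0],1),np.round(e[1],1),round(2*r,1))
save('fit.png',np.vstack([cv2.resize(va[90:310,100:400],(800,586))[:300*2:1],])[:590])
E
```

```text
flange wrist [0.428 0.273] [201.4 267.4] [36.2 39.5] 42.8
flange top [0.4315 0.271 ] [208.6 240.3] [23.6 24.2] 23.9
green_wheel wrist [0.4215 0.1561] [277.9 271.8] [39.1 39.5] 45.9
green_wheel top [0.4264 0.1564] [256.1 243.3] [25.1 26.7] 25.6
blue_stand wrist [0.4162 0.0236] [364.  274.2] [45.8 61.7] 52.0
blue_stand top [0.4246 0.0327] [307.7 245.1] [27.6 28.2] 29.0
brass_collar wrist [0.5271 0.2232] [231.  206.2] [26.4 28.2] 29.1
brass_collar top [0.5323 0.2234] [229.6 199. ] [15.8 16.9] 16.2
felt_wheel wrist [0.5337 0.0989] [318.3 202.2] [45.9 50.8] 47.4
felt_wheel top [0.534 0.096] [282.2 199.2] [25.5 25.7] 26.5
black_collar wrist [0.6435 0.1601] [275.  122.5] [31.1 37. ] 30.6
black_collar top [0.6453 0.1585] [257.4 153.5] [16.4 18. ] 17.1
red_stand wrist [0.5274 0.3481] [143.7 205.7] [47.4 51. ] 52.0
red_stand top [0.5292 0.3454] [179.3 199.3] [27.4 28.5] 29.0
```

View pics/fit.png

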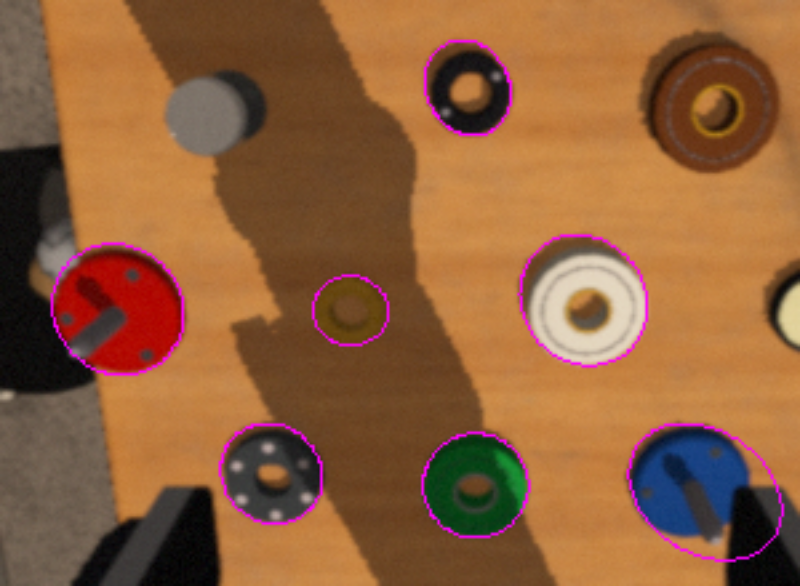

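White, flange and black rings in the wrist fit are contaminated by shadow. Their eye centres are white (320,206), flange (202,268) and black (276,124). The top-camera fits look clean. I'll hover over the flange and check close up.

drive_tool(steps=[[[-0.324,-0.219,0.465,0,0,0,1],[-0.324,-0.219,0.465,0,0,0,1],[-0.324,-0.219,0.465,0,0,0,1],[-0.324,-0.219,0.465,0,0,0,1],[-0.324,-0.219,0.465,0,0,0,1],[-0.324,-0.219,0.465,0,0,0,1],[-0.324,-0.219,0.465,0,0,0,1],[0,0,0,0,0,0,1],[0,0,0,0,0,0,1]]])

```text
t: 4.35
tool_pos: [0.4296, 0.274, 0.0892]
ee_rot: [180.0, 0.1, 0.1]
contact_force: [0.4, 0.4, 0.3]
finger_gap: 0.999
grip_force: 0.0
```

Run:
```python
from gfit import *
o=get_obs();print(o['q'].round(1),o['tool_pos'].round(4),o['ee_rot'].round(2))
im=read_camera('wrist')
c,M=T('wrist');Mi=np.linalg.inv(M)
def px(p):
    q=Mi@np.append(p,1);return int(c['fx']*q[0]/q[2]+c['cx']),int(c['fy']*q[1]/q[2]+c['cy'])
v=im.copy()
for p,col in(((.4315,.271,.012),(255,0,0)),((.428,.273,.012),(0,255,0)),((*o['tool_pos'][:2],.012),(0,0,255)),((*o['tool_pos'][:2],o['tool_pos'][2]),(255,255,0))):
    cv2.drawMarker(v,px(p),col,0,10);print(px(p))
save('f1.png',v)
```

```text
[ -20.4   26.4  -23.5  117.7   16.3   39.  -144.4] [0.4296 0.274  0.0892] [1.7996e+02 7.0000e-02 1.1000e-01]
(279, 222)
(276, 227)
(275, 225)
(274, 291)
```

View pics/f1.png

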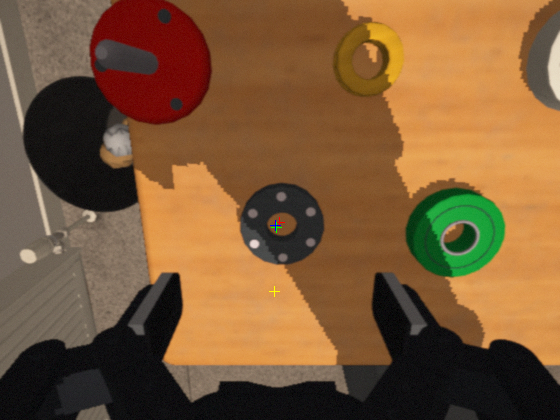

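The flange bore is at (282,223), which agrees with the top fit at about (0.431, 0.270). Next I descend and grip.

drive_tool(steps=[[[0.02,0.055,0.3,0,0,0,1],[0,0,0.3,0,0,0,1],[0,0,0.3,0,0,0,1],[0,0,0,0,0,0,1],[0,0,0,0,0,0,-1],[0,0,0,0,0,0,-1],[0,0,0,0,0,0,-1],[0,0,0,0,0,0,-1],[0,0,0,0,0,0,-1],[0,0,0,0,0,0,-1],[0,0,0,0,0,0,-1]]], newtons=40)

```text
t: 5.5
tool_pos: [0.4332, 0.2703, 0.0246]
ee_rot: [-179.9, -0.2, -0.0]
contact_force: [-1.1, -1.8, 12.5]
finger_gap: 0.602
grip_force: 39.3
```

Run:
```python
from h import *
# from picture f1, pose then
import h
o=dict(tool_pos=np.array([.4296,.274,.0892]),ee_rot=np.array([179.96,.07,.11]))
h.get_obs=lambda:o
for n,uv,z in(('flange',(282,223),.012),('green',(459,237),.016),('brass',(370,60),.014)): print(n,w('wrist',uv,z).round(4))
```

```text
flange [0.4299 0.2697 0.012 ]
green [0.422  0.1548 0.016 ]
brass [0.5276 0.2219 0.014 ]
```

drive_tool(steps=[[[0,0,-0.1,0,0,0,-1],[0,0,-0.4,0,0,0,-1],[0,0,-0.4,0,0,0,-1],[0,0,-0.4,0,0,0,-1],[0,0,0,0,0,0,-1]]])

```text
t: 6.0
tool_pos: [0.4342, 0.2715, 0.1245]
ee_rot: [-179.7, -0.4, -0.0]
contact_force: [0.6, 0.3, 0.8]
finger_gap: 0.001
grip_force: 0.0
```

Run:
```python
from h import *
o=get_obs();print(o['tool_pos'].round(4),o['contact_force'].round(1),o['finger_gap'])
save('f2.png',read_camera('wrist'))
```

```text
[0.4342 0.2715 0.1245] [0.6 0.3 0.8] 0.0012478509021077457
```

View pics/f2.png

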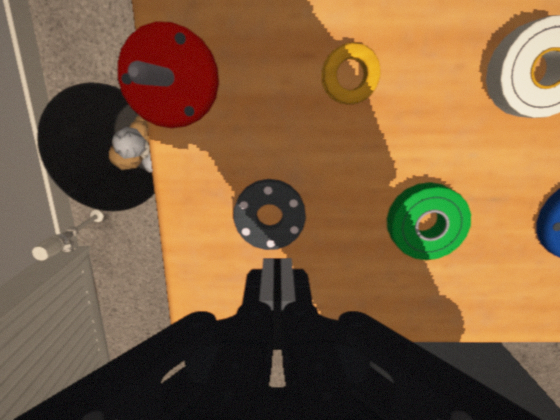

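The jaws closed empty. With the jaws at about 51 mm the tips were still about 12 mm up, so they rode onto the flange's top because the pads sit back when open. The flange bore is now at (269,215). I'll re-measure it and go lower.

Run:
```python
from h import *
for n,uv,z in(('flange',(269.5,214.5),.012),('green',(432,225),.016),('brass',(350,74),.014)): print(n,w('wrist',uv,z).round(4))
```

```text
flange [0.4279 0.2756 0.012 ]
green [0.4212 0.1543 0.016 ]
brass [0.5263 0.2223 0.014 ]
```

drive_tool(steps=[[[-0.07,-0.055,0.2,0,0,0,1],[0,0,0.2,0,0,0,1],[0,0,0,0,0,0,1],[0,0,0,0,0,0,1],[0,0,0.35,0,0,0,1],[0,0,0.35,0,0,0,1],[0,0,0.2,0,0,0,1],[0,0,0.1,0,0,0,1],[0,0,0,0,0,0,1]]])

```text
t: 6.95
tool_pos: [0.4263, 0.2736, 0.0144]
ee_rot: [180.0, 0.0, -0.0]
contact_force: [-0.0, 0.3, 0.6]
finger_gap: 0.996
grip_force: 0.0
```

drive_tool(steps=[[[0.035,-0.02,0.0,0,0,0,1],[0,0,0,0,0,0,-1],[0,0,0,0,0,0,-1],[0,0,0,0,0,0,-1],[0,0,0,0,0,0,-1],[0,0,0,0,0,0,-1],[0,0,0,0,0,0,-1],[0,0,0,0,0,0,-1]]], newtons=40)

```text
t: 7.75
tool_pos: [0.4298, 0.2758, 0.0161]
ee_rot: [-179.9, -0.1, -0.0]
contact_force: [-1.1, -1.5, 10.7]
finger_gap: 0.635
grip_force: 39.9
```

drive_tool(steps=[[[0,0,-0.1,0,0,0,-1],[0,0,-0.4,0,0,0,-1],[0,0,-0.4,0,0,0,-1],[0,0,-0.4,0,0,0,-1],[0,0,0,0,0,0,-1]]])

```text
t: 8.25
tool_pos: [0.431, 0.2767, 0.1161]
ee_rot: [-179.8, -0.3, -0.0]
contact_force: [0.6, 1.0, -1.7]
finger_gap: 0.64
grip_force: 42.7
```

The flange is held. I'll carry it above the blue post and look.

drive_tool(steps=[[[-0.04,0.54,0,0,0,0,-1],[-0.04,0.54,0,0,0,0,-1],[0,0.54,0,0,0,0,-1],[0,0.54,0,0,0,0,-1],[0,0.54,0,0,0,0,-1],[0,0.54,0,0,0,0,-1],[0,0,0,0,0,0,-1],[0,0,0,0,0,0,-1]]])

```text
t: 9.05
tool_pos: [0.4226, 0.0312, 0.1118]
ee_rot: [180.0, 0.0, -0.2]
contact_force: [0.2, 0.1, -0.6]
finger_gap: 0.634
grip_force: 42.8
```

Run:
```python
from h import *
import h
o=get_obs();print(o['tool_pos'].round(4),o['ee_rot'].round(2),o['q'].round(0),o['finger_gap'])
im=read_camera('wrist');v=im.copy()
c,M=T('wrist');Mi=np.linalg.inv(M)
def px(p):
    q=Mi@np.append(p,1);return int(c['fx']*q[0]/q[2]+c['cx']),int(c['fy']*q[1]/q[2]+c['cy'])
for p,col in(((.4246,.0327,.064),(255,0,0)),((.4246,.0327,.012),(255,0,0)),((*o['tool_pos'][:2],o['tool_pos'][2]-.004),(255,255,0))):
    cv2.drawMarker(v,px(p),col,0,10);print(px(p))
save('f3.png',v)
g=get_obs
oo=dict(tool_pos=np.array([.6003,.1573,.3337]),ee_rot=np.array([179.94,.01,-.09]));h.get_obs=lambda:oo
print(w('wrist',(358.7,271),.012),w('wrist',(145.4,207),.012))
```

```text
[0.4226 0.0312 0.1118] [ 1.7999e+02  4.0000e-02 -1.6000e-01] [   8.   17.  -23.  128.   11.   37. -114.] 0.6335070638590833
(275, 239)
(275, 209)
(277, 285)
[0.42490107 0.03255342 0.012     ] [0.52780868 0.34189214 0.012     ]
```

View pics/f3.png

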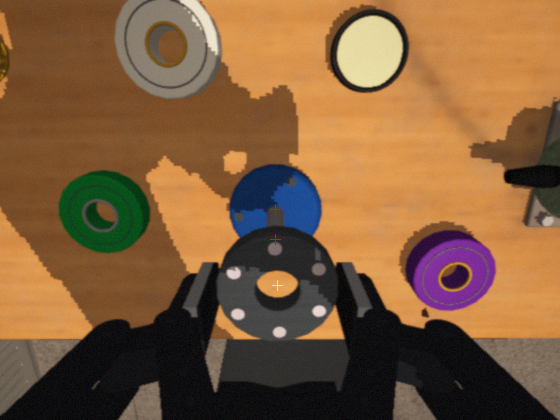

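The view agrees with the estimate: the flange bore is at (277,284) on the TCP mark and the base centre is at (276,207). Lowering now.

drive_tool(steps=[[[0.027,-0.02,0,0,0,0,-1],[0,0,0.2,0,0,0,-1],[0,0,0.2,0,0,0,-1],[0,0,0.2,0,0,0,-1],[0,0,0.2,0,0,0,-1],[0,0,0.2,0,0,0,-1],[0,0,0,0,0,0,-1]]])

```text
t: 9.8
tool_pos: [0.4241, 0.0352, 0.0358]
ee_rot: [-180.0, 0.2, 0.2]
contact_force: [-0.2, -0.2, -0.9]
finger_gap: 0.636
grip_force: 42.8
```

drive_tool(steps=[[[0,0,0.09,0,0,0,-1],[0,0,0,0,0,0,-1],[0,0,0,0,0,0,1],[0,0,0,0,0,0,1],[0,0,0,0,0,0,1],[0,0,0,0,0,0,1],[0,0,-0.3,0,0,0,1],[0,0,-0.45,0,0,0,1],[0,0,-0.45,0,0,0,1],[0.489,-0.28,0,0,0,0,1],[0.489,-0.28,0,0,0,0,1],[0.489,-0.28,0,0,0,0,1]]])

```text
t: 11.0
tool_pos: [0.5366, 0.097, 0.1213]
ee_rot: [180.0, -0.1, -0.1]
contact_force: [-1.0, -0.7, 0.4]
finger_gap: 0.999
grip_force: 0.0
```

```bash
cat > look.py <<'E'
from h import *
import sys
def look(fn,pts,im=None):
    o=get_obs();print(o['tool_pos'].round(4),o['ee_rot'].round(2),round(o['finger_gap'],3))
    v=read_camera('wrist').copy();c,M=T('wrist');Mi=np.linalg.inv(M)
    for p in pts:
        q=Mi@np.append(p,1);u=int(c['fx']*q[0]/q[2]+c['cx']),int(c['fy']*q[1]/q[2]+c['cy']);print(p,u)
        cv2.drawMarker(v,u,(255,0,0),0,10)
    save(fn,v)
E
python3 - <<'E'
from look import *
look('g1.png',[(.534,.096,.018),(.425,.033,.024)])
E
```

```text
[0.5366 0.097  0.1213] [ 1.7998e+02 -9.0000e-02 -6.0000e-02] 0.999
(0.534, 0.096, 0.018) (284, 222)
(0.425, 0.033, 0.024) (359, 348)
```

View pics/g1.png

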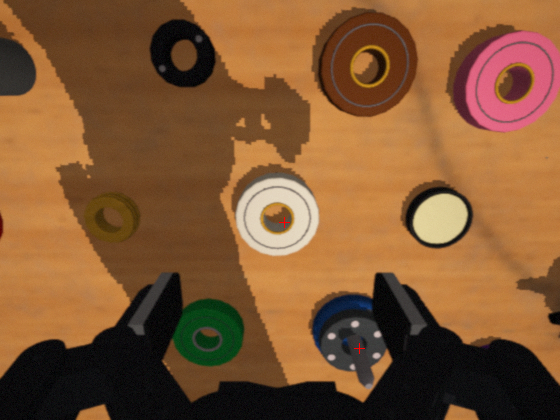

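The flange is seated on the blue stand at (352,345). The white wheel's bore is at (277,217), so its centre is about (0.537, 0.0995). Gripping it.

drive_tool(steps=[[[0,-0.033,0.4,0,0,0,1],[0,0,0.4,0,0,0,1],[0,0,0.36,0,0,0,1],[0,0,0.2,0,0,0,1],[0,0,0,0,0,0,1],[0,0,0,0,0,0,-1],[0,0,0,0,0,0,-1],[0,0,0,0,0,0,-1],[0,0,0,0,0,0,-1],[0,0,0,0,0,0,-1],[0,0,0,0,0,0,-1]]])

```text
t: 12.15
tool_pos: [0.5361, 0.0993, 0.0203]
ee_rot: [-180.0, -0.1, -0.0]
contact_force: [-1.0, -0.3, 6.3]
finger_gap: 0.698
grip_force: 44.1
```

drive_tool(steps=[[[0,0,-0.1,0,0,0,-1],[0,0,-0.4,0,0,0,-1],[0,0,-0.45,0,0,0,-1],[0,0,-0.45,0,0,0,-1],[0,0,0,0,0,0,-1]]])

```text
t: 12.65
tool_pos: [0.5384, 0.1002, 0.129]
ee_rot: [-179.9, -0.5, -0.0]
contact_force: [0.4, -0.6, -0.2]
finger_gap: 0.69
grip_force: 45.1
```

Run:
```python
from h import *
import h
o=dict(tool_pos=np.array([.5366,.097,.1213]),ee_rot=np.array([179.98,-.09,-.06]))
h.get_obs=lambda:o
for n,uv,z in(('white',(277.5,217),.018),('green',(207.5,338),.016),('brass',(111,217),.014),('black',(183.5,52.5),.016)): print(n,w('wrist',uv,z).round(4))
```

```text
white [0.5315 0.0956 0.018 ]
green [0.4219 0.1546 0.016 ]
brass [0.5301 0.2195 0.014 ]
black [0.6416 0.1549 0.016 ]
```

The last picture was taken while the arm was still settling, so its markers are slightly off. The recorded pose puts white near (0.5325, 0.096). I'll carry the wheel over the blue post and check the bore's offset in the jaws.

drive_tool(steps=[[[-0.493,0.3,0.04,0,0,0,-1],[-0.493,0.3,0.04,0,0,0,-1],[-0.493,0.3,0.04,0,0,0,-1],[0,0,0,0,0,0,-1],[0,0,0,0,0,0,-1],[0,0,0,0,0,0,-1]]])

```text
t: 13.25
tool_pos: [0.4257, 0.0324, 0.1151]
ee_rot: [-180.0, -0.1, 0.0]
contact_force: [-0.0, 1.0, 0.2]
finger_gap: 0.694
grip_force: 45.1
```

Run:
```python
from look import *
o=get_obs()
x,y,z=o['tool_pos']
look('g2.png',[(.4246,.033,.064),(x,y,z-.002),(.4246,.033,.024)])
```

```text
[0.4257 0.0324 0.1151] [-1.7996e+02 -1.4000e-01  2.0000e-02] 0.694
(0.4246, 0.033, 0.064) (274, 242)
(np.float64(0.42566080870110695), np.float64(0.03235393461917414), np.float64(0.11311060239505127)) (275, 287)
(0.4246, 0.033, 0.024) (274, 217)
```

View pics/g2.png

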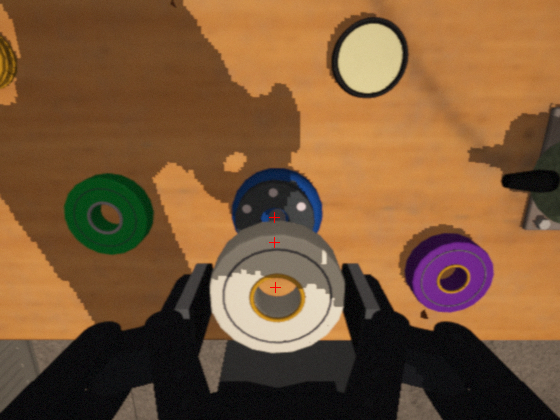

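The wheel's bore, at (277,297), sits about 3.5 mm behind the TCP mark, so I shift +2.5 mm in x and lower.

drive_tool(steps=[[[0.033,-0.012,0,0,0,0,-1],[0,0,0.17,0,0,0,-1],[0,0,0.17,0,0,0,-1],[0,0,0.17,0,0,0,-1],[0,0,0.17,0,0,0,-1],[0,0,0.17,0,0,0,-1],[0,0,0,0,0,0,-1]]])

```text
t: 14.0
tool_pos: [0.4265, 0.0332, 0.0495]
ee_rot: [-180.0, 0.1, 0.1]
contact_force: [-0.2, -1.1, -0.0]
finger_gap: 0.694
grip_force: 45.1
```

drive_tool(steps=[[[0,0,0.06,0,0,0,-1],[0,0,0,0,0,0,-1],[0,0,0,0,0,0,1],[0,0,0,0,0,0,1],[0,0,0,0,0,0,1],[0,0,0,0,0,0,1],[0,0,-0.3,0,0,0,1],[0,0,-0.4,0,0,0,1],[0,0,-0.3,0,0,0,1]]])

```text
t: 14.9
tool_pos: [0.4268, 0.0327, 0.1225]
ee_rot: [-180.0, -0.0, 0.0]
contact_force: [1.5, 0.1, 0.8]
finger_gap: 1.0
grip_force: 0.0
```

drive_tool(steps=[[[0.272,-0.504,0,0,0,0,1],[0.272,-0.504,0,0,0,0,1],[0.272,-0.504,0,0,0,0,1],[0.272,-0.504,0,0,0,0,1],[0.272,-0.504,0,0,0,0,1],[0,0,0,0,0,0,1],[0,0,0,0,0,0,1],[0,0,0,0,0,0,1]]])

```text
t: 15.7
tool_pos: [0.5281, 0.22, 0.1208]
ee_rot: [179.9, 0.1, -0.1]
contact_force: [-0.5, -1.2, 0.4]
finger_gap: 1.001
grip_force: 0.0
```

Run:
```python
from look import *
x,y,z=get_obs()['tool_pos']
look('b1.png',[(x,y,.014),(.4246,.033,.042)])
```

```text
[0.5281 0.22   0.1208] [ 1.7991e+02  6.0000e-02 -6.0000e-02] 1.001
(np.float64(0.52810148042227), np.float64(0.22003832960525613), 0.014) (275, 208)
(0.4246, 0.033, 0.042) (521, 349)
```

View pics/b1.png

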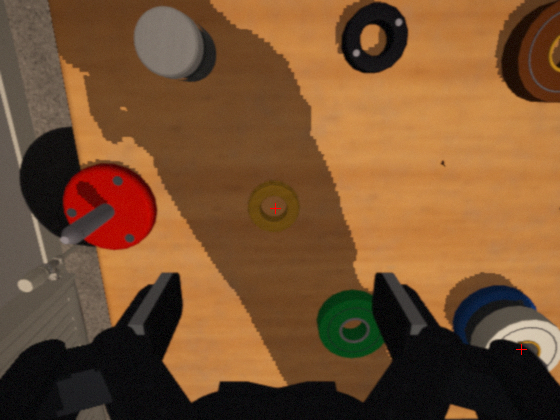

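The brass bore is at (273,206), directly below the TCP. The white wheel is on the blue stand. Gripping the brass collar.

drive_tool(steps=[[[0.013,-0.01,0.4,0,0,0,1],[0,0,0.4,0,0,0,1],[0,0,0.36,0,0,0,1],[0,0,0.18,0,0,0,1],[0,0,0,0,0,0,-1],[0,0,0,0,0,0,-1],[0,0,0,0,0,0,-1],[0,0,0,0,0,0,-1],[0,0,0,0,0,0,-1],[0,0,0,0,0,0,-1],[0,0,0,0,0,0,-1],[0,0,0,0,0,0,-1]]])

```text
t: 16.95
tool_pos: [0.5307, 0.2227, 0.0226]
ee_rot: [-180.0, -0.1, -0.0]
contact_force: [-1.9, -0.4, 6.9]
finger_gap: 0.418
grip_force: 39.2
```

drive_tool(steps=[[[0,0,-0.1,0,0,0,-1],[0,0,-0.4,0,0,0,-1],[0,0,-0.45,0,0,0,-1],[0,0,-0.45,0,0,0,-1],[0,0,0,0,0,0,-1]]])

```text
t: 17.45
tool_pos: [0.5326, 0.2241, 0.1313]
ee_rot: [-179.8, -0.5, -0.0]
contact_force: [0.5, 0.6, -0.0]
finger_gap: 0.416
grip_force: 40.2
```

drive_tool(steps=[[[-0.283,0.51,0.02,0,0,0,-1],[-0.283,0.51,0.02,0,0,0,-1],[-0.283,0.51,0.02,0,0,0,-1],[-0.283,0.51,0.02,0,0,0,-1],[-0.283,0.51,0.02,0,0,0,-1],[0,0,0,0,0,0,-1],[0,0,0,0,0,0,-1],[0,0,0,0,0,0,-1]]])

```text
t: 18.25
tool_pos: [0.4244, 0.032, 0.1186]
ee_rot: [-180.0, -0.1, 0.0]
contact_force: [0.4, 0.0, -1.8]
finger_gap: 0.422
grip_force: 40.2
```

Run:
```python
from look import *
x,y,z=get_obs()['tool_pos']
look('b2.png',[(.4246,.033,.064),(x,y,z-.0086)])
```

```text
[0.4244 0.032  0.1186] [-1.7996e+02 -9.0000e-02  5.0000e-02] 0.422
(0.4246, 0.033, 0.064) (274, 237)
(np.float64(0.4244211987227682), np.float64(0.032013319803175164), np.float64(0.11002751512566473)) (275, 279)
```

View pics/b2.png

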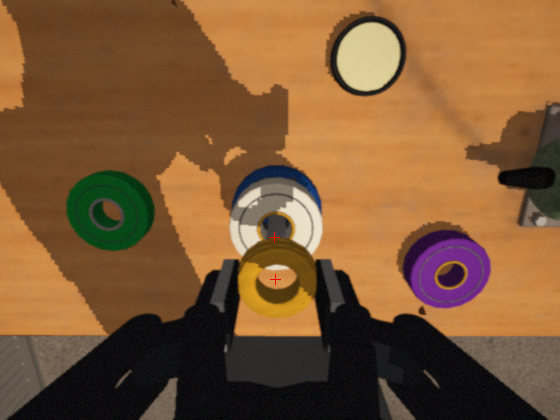

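The collar is centred on the TCP (277,277) and aligned with the post. Lowering.

drive_tool(steps=[[[0,-0.012,0.12,0,0,0,-1],[0,0,0.14,0,0,0,-1],[0,0,0.14,0,0,0,-1],[0,0,0.14,0,0,0,-1],[0,0,0.12,0,0,0,-1],[0,0,0,0,0,0,-1],[0,0,0,0,0,0,-1]]])

```text
t: 19.0
tool_pos: [0.4234, 0.032, 0.0684]
ee_rot: [180.0, 0.0, 0.0]
contact_force: [-0.7, -0.6, -0.8]
finger_gap: 0.415
grip_force: 40.2
```

drive_tool(steps=[[[0,0,0.045,0,0,0,-1],[0,0,0,0,0,0,-1],[0,0,0,0,0,0,1],[0,0,0,0,0,0,1],[0,0,0,0,0,0,1],[0,0,0,0,0,0,1],[0,0,-0.3,0,0,0,1],[0,0,-0.4,0,0,0,1]]])

```text
t: 19.8
tool_pos: [0.4224, 0.032, 0.1175]
ee_rot: [-180.0, 0.2, 0.0]
contact_force: [1.1, 0.1, -0.5]
finger_gap: 0.996
grip_force: 0.0
```

drive_tool(steps=[[[0,-0.41,0,0,0,0,1],[0,-0.41,0,0,0,0,1],[0,-0.41,0,0,0,0,1],[0,-0.41,0,0,0,0,1],[0,0,0,0,0,0,1],[0,0,0,0,0,0,1],[0,0,0,0,0,0,1]]])

```text
t: 20.5
tool_pos: [0.4234, 0.1539, 0.1176]
ee_rot: [179.9, 0.0, -0.1]
contact_force: [-0.6, 1.1, 0.9]
finger_gap: 1.001
grip_force: 0.0
```

Run:
```python
from look import *
x,y,z=get_obs()['tool_pos']
look('n1.png',[(x,y,.016),(.4246,.033,.056)])
```

```text
[0.4234 0.1539 0.1176] [ 1.7995e+02  3.0000e-02 -6.0000e-02] 1.001
(np.float64(0.42337657867540607), np.float64(0.15388341927942625), 0.016) (275, 211)
(0.4246, 0.033, 0.056) (473, 231)
```

View pics/n1.png

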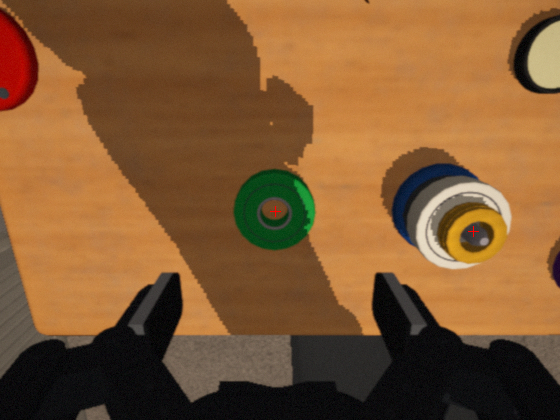

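The blue stack is complete at (470,230). The green bore (275,211) is right under the TCP. Gripping it.

drive_tool(steps=[[[0,0,0.4,0,0,0,1],[0,0,0.4,0,0,0,1],[0,0,0.32,0,0,0,1],[0,0,0.18,0,0,0,1],[0,0,0,0,0,0,1],[0,0,0,0,0,0,-1],[0,0,0,0,0,0,-1],[0,0,0,0,0,0,-1],[0,0,0,0,0,0,-1],[0,0,0,0,0,0,-1],[0,0,0,0,0,0,-1],[0,0,0,0,0,0,-1]]])

```text
t: 21.75
tool_pos: [0.4242, 0.1549, 0.0219]
ee_rot: [180.0, -0.1, -0.0]
contact_force: [-3.1, -1.6, 9.5]
finger_gap: 0.679
grip_force: 40.5
```

drive_tool(steps=[[[0,0,-0.1,0,0,0,-1],[0,0,-0.4,0,0,0,-1],[0,0,-0.45,0,0,0,-1],[0,0,-0.45,0,0,0,-1],[0,0,0,0,0,0,-1],[0,0,0,0,0,0,-1]]])

```text
t: 22.35
tool_pos: [0.4242, 0.1549, 0.1265]
ee_rot: [-180.0, -0.2, -0.0]
contact_force: [-0.9, -0.4, -0.3]
finger_gap: 0.678
grip_force: 43.1
```

drive_tool(steps=[[[0.277,-0.502,0,0,0,0,-1],[0.277,-0.502,0,0,0,0,-1],[0.277,-0.502,0,0,0,0,-1],[0.277,-0.502,0,0,0,0,-1],[0.277,-0.502,0,0,0,0,-1],[0,0,0,0,0,0,-1],[0,0,0,0,0,0,-1],[0,0,0,0,0,0,-1]]])

```text
t: 23.15
tool_pos: [0.5265, 0.3416, 0.1239]
ee_rot: [179.9, 0.1, -0.0]
contact_force: [0.9, 0.3, 0.4]
finger_gap: 0.674
grip_force: 43.1
```

Run:
```python
from look import *
x,y,z=get_obs()['tool_pos']
look('r1.png',[(.528,.343,.064),(.528,.343,.012),(x,y,z-.006)])
import h
o=dict(tool_pos=np.array([.5281,.22,.1208]),ee_rot=np.array([179.91,.06,-.06]))
h.get_obs=lambda:o
print(h.w('wrist',(110,206),.012))
```

```text
[0.5265 0.3416 0.1239] [ 1.7986e+02  1.2000e-01 -3.0000e-02] 0.674
(0.528, 0.343, 0.064) (272, 232)
(0.528, 0.343, 0.012) (273, 204)
(np.float64(0.5265398479644883), np.float64(0.3415667924503606), np.float64(0.11789678405088902)) (274, 282)
[0.52950529 0.34239505 0.012     ]
```

View pics/r1.png

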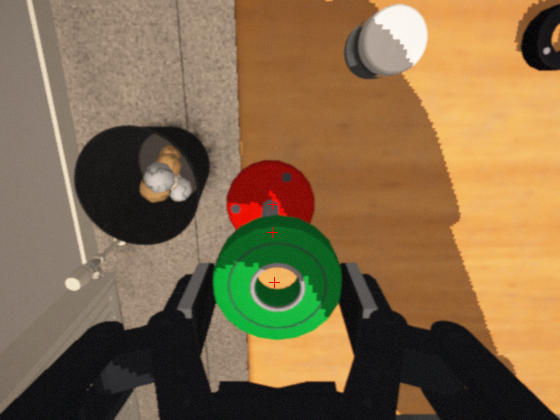

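The red base centre (271,203) matches the estimate, and the green bore is at (277,287). I apply a small correction and lower.

drive_tool(steps=[[[0.047,-0.036,0.1,0,0,0,-1],[0,0,0.2,0,0,0,-1],[0,0,0.2,0,0,0,-1],[0,0,0.2,0,0,0,-1],[0,0,0.2,0,0,0,-1],[0,0,0.2,0,0,0,-1],[0,0,0,0,0,0,-1],[0,0,0,0,0,0,-1]]])

```text
t: 24.0
tool_pos: [0.5307, 0.346, 0.0423]
ee_rot: [180.0, 0.0, 0.0]
contact_force: [0.1, 0.9, -0.0]
finger_gap: 0.678
grip_force: 43.1
```

drive_tool(steps=[[[0,0,0.1,0,0,0,-1],[0,0,0,0,0,0,-1],[0,0,0,0,0,0,1],[0,0,0,0,0,0,1],[0,0,0,0,0,0,1],[0,0,0,0,0,0,1],[0,0,-0.35,0,0,0,1],[0,0,-0.4,0,0,0,1],[0,0,-0.4,0,0,0,1]]])

```text
t: 24.9
tool_pos: [0.5307, 0.3458, 0.1224]
ee_rot: [180.0, 0.0, 0.0]
contact_force: [0.2, 0.4, 0.1]
finger_gap: 1.0
grip_force: 0.0
```

drive_tool(steps=[[[0.297,0.507,0,0,0,0,1],[0.297,0.507,0,0,0,0,1],[0.297,0.507,0,0,0,0,1],[0.297,0.507,0,0,0,0,1],[0.297,0.507,0,0,0,0,1],[0,0,0,0,0,0,1],[0,0,0,0,0,0,1],[0,0,0,0,0,0,1]]])

```text
t: 25.7
tool_pos: [0.6417, 0.1573, 0.1217]
ee_rot: [-179.9, 0.0, 0.1]
contact_force: [-0.5, 0.6, 0.3]
finger_gap: 0.996
grip_force: 0.0
```

Run:
```python
from look import *
x,y,z=get_obs()['tool_pos']
look('k1.png',[(x,y,.016),(.5285,.3435,.028)])
```

```text
[0.6417 0.1573 0.1217] [-1.7994e+02  2.0000e-02  9.0000e-02] 0.996
(np.float64(0.6416639226631854), np.float64(0.15734713789895663), 0.016) (276, 208)
(0.5285, 0.3435, 0.028) (45, 345)
```

View pics/k1.png

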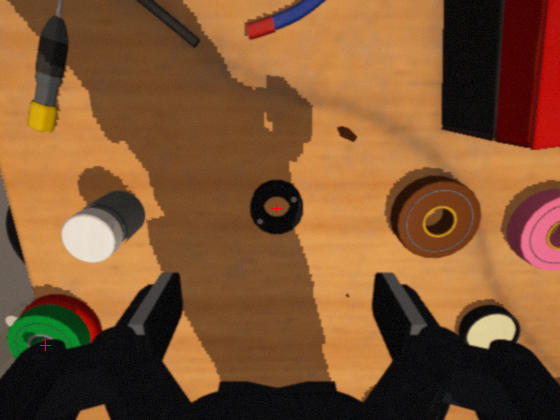

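Green is on the red stand at (45,335). The black bore (276,207) is under the TCP. Gripping it.

drive_tool(steps=[[[0,0,0.4,0,0,0,1],[0,0,0.4,0,0,0,1],[0,0,0.33,0,0,0,1],[0,0,0.2,0,0,0,1],[0,0,0,0,0,0,-1],[0,0,0,0,0,0,-1],[0,0,0,0,0,0,-1],[0,0,0,0,0,0,-1],[0,0,0,0,0,0,-1],[0,0,0,0,0,0,-1],[0,0,0,0,0,0,-1],[0,0,0,0,0,0,-1]]])

```text
t: 26.95
tool_pos: [0.6435, 0.1565, 0.0237]
ee_rot: [-179.9, -0.2, -0.0]
contact_force: [-0.5, 1.0, 6.5]
finger_gap: 0.442
grip_force: 40.7
```

drive_tool(steps=[[[0,0,-0.1,0,0,0,-1],[0,0,-0.4,0,0,0,-1],[0,0,-0.45,0,0,0,-1],[0,0,-0.5,0,0,0,-1],[0,0,0,0,0,0,-1],[0,0,0,0,0,0,-1]]])

```text
t: 27.55
tool_pos: [0.6429, 0.1558, 0.1321]
ee_rot: [-180.0, -0.1, -0.0]
contact_force: [-0.5, 0.1, -1.8]
finger_gap: 0.44
grip_force: 40.3
```

drive_tool(steps=[[[-0.301,-0.502,0,0,0,0,-1],[-0.301,-0.502,0,0,0,0,-1],[-0.301,-0.502,0,0,0,0,-1],[-0.301,-0.502,0,0,0,0,-1],[-0.301,-0.502,0,0,0,0,-1],[0,0,0,0,0,0,-1],[0,0,0,0,0,0,-1],[0,0,0,0,0,0,-1]]])

```text
t: 28.35
tool_pos: [0.5298, 0.3423, 0.1295]
ee_rot: [179.9, 0.1, -0.1]
contact_force: [0.2, -2.0, -1.4]
finger_gap: 0.44
grip_force: 40.3
```

Run:
```python
from look import *
x,y,z=get_obs()['tool_pos']
look('r2.png',[(.5285,.3435,.064),(x,y,z-.0077)])
for d in cut_out('black_collar','wrist')[:2]:
    m=d['mask'].astype(np.uint8);ys,xs=np.where(m);e=cv2.minAreaRect(np.c_[xs,ys].astype(np.float32))
    print(d['score'],d['at'],xs.min(),xs.max(),ys.min(),ys.max())
    # bore: hole inside hull
    hull=cv2.fillConvexPoly(np.zeros_like(m),cv2.convexHull(np.c_[xs,ys].astype(np.int32)),1)
    hy,hx=np.where(cv2.erode(hull,np.ones((9,9)))&(1-m)); print('hole',hx.mean() if len(hx) else 0,hy.mean() if len(hy) else 0,len(hx))
```

```text
[0.5298 0.3423 0.1295] [ 1.7988e+02  6.0000e-02 -8.0000e-02] 0.44
(0.5285, 0.3435, 0.064) (272, 232)
(np.float64(0.5297992882271484), np.float64(0.3422836657577634), np.float64(0.1217529527304088)) (274, 280)
0.57 [280.1, 285.7] 236 317 233 320
hole 276.6954314720812 274.51945854483927 591
```

drive_tool(steps=[[[0,-0.025,0.17,0,0,0,-1],[0,0,0.2,0,0,0,-1],[0,0,0.2,0,0,0,-1],[0,0,0.2,0,0,0,-1],[0,0,0.2,0,0,0,-1],[0,0,0,0,0,0,-1],[0,0,0,0,0,0,-1]]])

```text
t: 29.15
tool_pos: [0.5292, 0.346, 0.0573]
ee_rot: [180.0, 0.0, 0.0]
contact_force: [-0.4, -1.4, -0.6]
finger_gap: 0.44
grip_force: 40.3
```

Threaded with no contact force. I'll lower the rest of the way, release, lift and back away for a final check.

drive_tool(steps=[[[0,0,0.065,0,0,0,-1],[0,0,0,0,0,0,-1],[0,0,0,0,0,0,1],[0,0,0,0,0,0,1],[0,0,0,0,0,0,1],[0,0,0,0,0,0,1],[0,0,-0.35,0,0,0,1],[0,0,-0.45,0,0,0,1],[0,0,-0.45,0,0,0,1]]])

```text
t: 30.05
tool_pos: [0.5291, 0.3457, 0.1475]
ee_rot: [180.0, 0.1, 0.0]
contact_force: [1.5, 0.7, -0.6]
finger_gap: 1.003
grip_force: 0.0
```

drive_tool(steps=[[[0.2,0.4,-0.4,0,0,0,1],[0.2,0.4,-0.4,0,0,0,1],[0.2,0.4,-0.4,0,0,0,1],[0.2,0.4,-0.4,0,0,0,1],[0.2,0.4,-0.4,0,0,0,1],[0,0,0,0,0,0,1],[0,0,0,0,0,0,1],[0,0,0,0,0,0,1]]])

```text
t: 30.85
tool_pos: [0.6033, 0.197, 0.2957]
ee_rot: [-180.0, 0.1, 0.1]
contact_force: [-0.5, 0.3, 0.3]
finger_gap: 1.001
grip_force: 0.0
```

Run:
```python
from h import *
o=get_obs();print(o['tool_pos'].round(3),o['contact_force'].round(1))
read_camera('wrist');read_camera('top')
H=dict(black_collar=.044,brass_collar=.056,green_wheel=.028,felt_wheel=.042,flange=.024,jar=.04,tin=.01)
for cam in('wrist','top'):
  for n in H:
    for d in cut_out(n,cam)[:3]:
        if d['score']>.3: print(cam,n,round(d['score'],2),np.round(d['at']),w(cam,d['at'],H[n]).round(3)[:2])
```

```text
[0.603 0.197 0.296] [-0.5  0.3  0.3]
wrist black_collar 0.97 [160. 221.] [0.536 0.338]
wrist green_wheel 0.79 [170. 215.] [0.539 0.33 ]
wrist felt_wheel 0.82 [488. 147.] [ 0.626 -0.043]
wrist felt_wheel 0.78 [410. 282.] [0.451 0.022]
wrist felt_wheel 0.69 [479. 315.] [ 0.4   -0.078]
wrist jar 0.69 [207. 138.] [0.636 0.274]
wrist tin 0.79 [443. 217.] [ 0.53  -0.024]
top black_collar 0.72 [180. 194.] [0.537 0.337]
top green_wheel 0.61 [185. 197.] [0.532 0.327]
top felt_wheel 0.55 [311. 154.] [0.639 0.031]
top jar 0.62 [204. 158.] [0.625 0.284]
top tin 0.63 [338. 195.] [ 0.547 -0.038]
```

Run:
```python
from h import *
im=read_camera('wrist')
d=cut_out('black_collar','wrist')[0];m=d['mask'].astype(np.uint8)
k=max(cv2.findContours(m,0,1)[0],key=cv2.contourArea);e=cv2.fitEllipse(k);print('black',e,w('wrist',e[0],.037).round(4))
# expected diameter px at that height
c,M=T('wrist');Mi=np.linalg.inv(M)
def px(p):
    q=Mi@np.append(p,1);return np.array([c['fx']*q[0]/q[2]+c['cx'],c['fy']*q[1]/q[2]+c['cy']])
def ring(cx,cy,z,r): return np.array([px((cx+r*np.cos(a),cy+r*np.sin(a),z)) for a in np.linspace(0,6.28,40)])
mask=np.zeros((420,560),np.uint8)
for z in(.028,.044): cv2.fillConvexPoly(mask,cv2.convexHull(np.vstack([ring(.5285,.3435,z,.02) for z in(.028,.044)]).astype(np.int32)),1)
print('IoU black',(mask&m).sum()/(mask|m).sum(),m.sum(),mask.sum())
hsv=cv2.cvtColor(np.asarray(im),cv2.COLOR_RGB2HSV)
for n,p,z0,z1,r in(('brass',(.4246,.033),.056,.056,.0145),('white',(.4246,.033),.042,.042,.026),('green',(.5285,.3435),.028,.028,.026),('black',(.5285,.3435),.044,.044,.015)):
    q=ring(*p,z0,r).astype(int);print(n,np.median([hsv[b,a] for a,b in q if 0<=b<420],axis=0),[tuple(int(t) for t in hsv[b,a]) for a,b in q[::5]])
```

```text
black ((156.2953338623047, 226.8885498046875), (32.91069793701172, 35.33604049682617), 61.67866516113281) [0.5269 0.3449 0.037 ]
IoU black 0.7080223880597015 794 1037
brass [17.  29.  31.5] [(17, 29, 62), (48, 142, 9), (146, 149, 12), (43, 149, 12), (140, 77, 10), (17, 29, 61), (0, 32, 32), (0, 28, 36)]
white [21.5 52.  15.5] [(18, 48, 138), (150, 128, 8), (90, 85, 9), (160, 70, 11), (10, 96, 8), (0, 18, 57), (30, 38, 27), (19, 43, 218)]
green [ 67. 228. 124.] [(68, 239, 125), (68, 255, 93), (67, 220, 81), (5, 23, 136), (64, 158, 50), (67, 226, 130), (66, 220, 132), (67, 228, 131)]
black [116.5  24.   19. ] [(0, 0, 17), (160, 48, 16), (150, 18, 14), (176, 26, 139), (120, 54, 19), (30, 30, 17), (144, 64, 20), (5, 67, 23)]
```

```bash
python3 -c "
from bench import *
print(job_done())"
```

```text
the job is handed in; nothing more can be done
None
```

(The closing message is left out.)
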